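# Build a kiln tier on three matching props

### The job

Build the next tier of the test-kiln stack: stand the three props of equal height on the three bare ring marks of the washed kiln shelf, lay the narrow strip bat level on top of them, straight above the kiln shelf, and put the bisque cup that is standing on the bat upright on the middle of it again. Leave the odd short prop and the odd tall prop where they stand, and do not disturb the small dish already on the kiln shelf.

Things in the scene. Friction and masses are not known exactly. Their poses are not given: they have to be found in the camera images.
- kiln_shelf: fixed pale slab 100 x 230 x 14 mm, long along its own y, white-washed top, lying left or right of the robot's middle, long side across its view. Origin: centre of underside, z up. Three bare ring marks, 30 mm across, for the props; centres (x, y) in its frame, mm: two near the -y end at (20, -82) and (-20, -82), one near the +y end at (0, 82); top at z = 14
- prop_a: round kiln prop, upright tan tube 26 mm in diameter, 60 mm tall, blind bore in its top, about 55 g; one of three equal ones. Origin: centre of its underside, z up. The five props stand on the bench in front of the robot in any order, centres 65 mm or more apart
- prop_b: as prop_a: 26 mm in diameter, 60 mm tall; origin at the centre of its underside
- prop_c: as prop_a: 26 mm in diameter, 60 mm tall; origin at the centre of its underside
- prop_short: odd prop, 26 mm in diameter but only 42 mm tall; origin at the centre of its underside; stays where it stands
- prop_tall: odd prop, 26 mm in diameter but 78 mm tall; origin at the centre of its underside; stays where it stands
- strip_bat: narrow loose pale bar (upper shelf) 66 x 220 x 14 mm, about 0.4 kg, long along its own y, flat on the bench on the other side than the kiln shelf, the cup standing near its middle. Origin: centre of its underside, z up. With the cup off it can be gripped across its 66 mm width at mid length, where it balances
- cup: small open red-clay bisque cup, 50 mm high, 54 mm across the rim, 39 mm across the foot, wall 4.5 mm, about 70 g; stands on the strip bat at the start. Origin: centre of its underside, z up
- dish: small open red-clay bisque dish, 24 mm high, 52 mm across the rim, standing near the middle of the kiln shelf between the marks; stays there, under the new tier. Origin: centre of its underside, z up
Mind the look-alikes: they are no part of the job. What is shaped like the prop_a but blue or red is not meant.

How it is judged:
By the outcome, as a careful person would: the job done as asked, in the order asked, and still so for the second after the job is handed in, with the robot touching nothing.
It also fails if it takes over 144 s, if anything falls off the work surface, if the arm or the gripper's body presses on something with over 40 N, if the wrist force passes 120 N, or if a joint passes its speed limit or range.

### The arm

A 6-joint arm with a two-finger parallel gripper is mounted at the origin on a cart in front of the work surface, level with it; the furniture and walls round the work are solid. World frame = base frame: x ahead of the robot, y to its left, z up, the work surface at z = 0. Lengths are in m, angles in rad, forces in N, time in s.
With the tool pointing down it reaches from about 0.35 to 0.875 m from the base axis. Payload 4.2 kg.
Tool frame: the origin (TCP) lies at the very end of the fingers, on their centre line; the grasp point (between the pads) lies arm.grip_point_offset behind it (arm.grip_point_offset is the distance from the TCP to the grasp point, in m); z points along the fingers, y is the line along which they close (so a half turn about z gives the same grasp; the last joint's range is limited). The gripper opens to 87 mm and grips with 3 to 60 N. Pads are 19 mm wide; open, the fingers measure 117 mm over their backs; the gripper's body (75 mm by 190 mm) begins 51 mm behind the grasp point.
Start: joints at [-0.962, 0.385, 0.008, 0, -1.194, -0.259], TCP at [0.214, -0.587, 0.223] pointing down, gripper open.
Joint ranges: [-3.14, 3.14], [-1.21, 2.06], [-1.07, 1.41], [-3.16, 2.05], [-2.99, -0.16], [-3.1, 3.1]. Speed limits (rad/s): [2.79, 2.79, 3.14, 3.14, 3.14, 3.14].

### API

Orientations are given as a unit quaternion [w, x, y, z].
In Python, from bench import arm gives the robot as it stands. Calls block until the motion is done:
- arm.move_to(position, orientation): joint-space move of the TCP to a pose.
- arm.servo_line(position, attitude=None, v=0.15, max_force=None): straight line of the TCP; attitude=None keeps the orientation; v is the mean speed in m/s. With max_force (N) it stops when the force on the tool has changed by that much, and returns True; else False.
- arm.goto_joints(angles): joint-space move.
- arm.move_gripper(opening): opening from 0.0 (shut) to 1.0 (fully open); the grip force is fixed at half the most; returns when the fingers have stopped.
- arm.pause(seconds).
- arm.ik(position, orientation): joint angles nearest the present ones, or None.
- arm.get_state(): the state.
- arm.camera(name): name is "scene" or "top"; returns a dict with "pixels" (384x512x3 uint8, blue, green, red), "mtx" (3x3 intrinsics, pixels), "R" (3x3) and "t" (3): a world point X has camera coordinates R X + t. Camera axes: x right, y down, z forward; pixel columns grow to the right and rows downward; lengths in m; the calibration is good to about 2 mm. A picture is of the moment at which its call begins. There is no depth.
A pose or a line that the arm cannot do raises arm.IKError and nothing moves.
- arm.sign_off(): hands the job in; it is judged then, once.
The state is a dict: "clock": time; "joints": joint angles; "joint_velocities": joint speeds; "joint_efforts": joint torques, N m; "ee_pos": TCP position; "eef_rot": TCP orientation; "force": force on the tool from outside, world axes, zero at the start; "wrist_torque": the same for the moment, N m; "grip_width": opening from 0.0 (shut) to 1.0 (fully open); "grip_force": force on a finger pad.
Only numpy, scipy, OpenCV 4.12 (cv2) and the standard library are available. Lean on these libraries where they do the work, as an engineer would, in place of code of your own. Each camera call takes 0.05 s, during which the arm holds its last target. There are 200 camera calls.

## Working session

There is one attempt and no reset: what is moved stays moved. The work goes in short steps, each a Python script; the robot and the scene stay as the last script left them, time stands still between calls to the robot, and variables do not carry over. Pictures are saved under pics/ and viewed, at most 14 in all, crops included, and the job is handed in when it is done.

```bash
mkdir -p pics; ls
python3 - <<'E'
from bench import arm
import cv2,numpy as np
for n in ("scene","top"):
    c=arm.camera(n); cv2.imwrite(f"pics/{n}0.png",c["pixels"]); print(n,c["mtx"].tolist(),np.round(c["R"],4).tolist(),np.round(c["t"],4).tolist(), (-c["R"].T@c["t"]).round(3))
print(arm.get_state(),arm.grip_point_offset)
E
```

```text
pics
scene [[391.06614313684577, 0.0, 250.7454335334017], [0.0, 391.06614313684577, 191.3162435462376], [0.0, 0.0, 1.0]] [[-0.8359, -0.5488, 0.0126], [-0.381, 0.5635, -0.733], [0.3952, -0.6175, -0.6801]] [0.4179, 0.2274, 0.7964] [0.121 0.593 0.703]
top [[369.1909599948955, 0.0, 259.1894273694231], [0.0, 369.1909599948955, 190.6650675645444], [0.0, 0.0, 1.0]] [[0.0034, -0.9997, 0.0234], [-0.9902, -0.0066, -0.1392], [0.1393, -0.0228, -0.99]] [-0.0034, 0.4842, 1.0967] [0.327 0.025 1.153]
{'clock': 0.1, 'joints': array([-9.62360698e-01,  3.85483027e-01,  6.78111531e-03, -4.41833497e-04,
       -1.19403000e+00, -2.58596506e-01]), 'joint_velocities': array([ 1.65604274e-05, -1.12522501e-03,  3.65071898e-03,  1.74651842e-03,
       -9.11192061e-04,  1.26425179e-03]), 'joint_efforts': array([-4.49196668e-04, -3.91689670e+01,  1.87934089e+01,  4.23196390e+00,
        1.34091094e-02, -8.40211987e-05]), 'ee_pos': array([ 0.21404636, -0.58662952,  0.22157325]), 'eef_rot': array([-2.20188248e-04, -1.73948607e-01,  9.84754235e-01,  9.64524736e-04]), 'force': array([ 0.28422088, -0.08779314,  0.02630473]), 'wrist_torque': array([-0.00049579,  0.01706894,  0.01219283]), 'grip_force': 0.0, 'grip_width': 1.000644368999818} 0.0187
```

View pics/scene0.png

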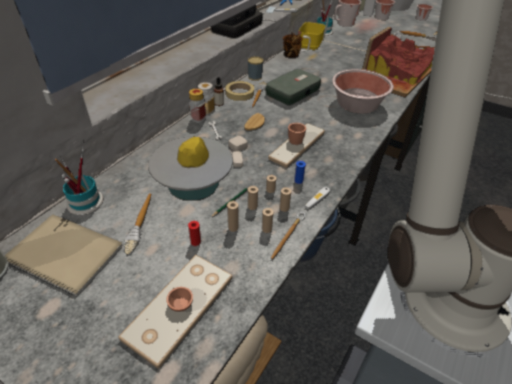

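View pics/top0.png

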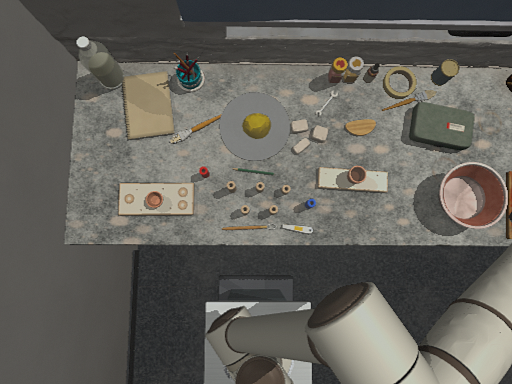

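The scene view shows five tan props at about (233,216), (253,197), (271,186), (285,200) and (267,220). The blue (300,172) and red (195,233) cylinders are look-alikes. The kiln shelf with the dish is at (180,305), and the strip bat with the cup is at (297,145). In the top view the shelf is at (156,199), the bat at (352,179), and the props at (231,185), (260,186), (286,189), (245,210) and (273,210). Next is a close crop.

Run:
```python
import cv2,numpy as np
s=cv2.imread("pics/scene0.png");t=cv2.imread("pics/top0.png")
a=cv2.resize(s[165:265,180:330],(800,533),interpolation=cv2.INTER_CUBIC); cv2.imwrite("pics/cs.png",a)
b=cv2.resize(t[160:225,110:230],None,fx=6.6,fy=6.6,interpolation=cv2.INTER_CUBIC)[:, :800]
cv2.imwrite("pics/ct1.png",b[:, :800])
b=cv2.resize(t[155:225,220:400],None,fx=4.4,fy=4.4,interpolation=cv2.INTER_CUBIC); cv2.imwrite("pics/ct2.png",b)
```

```text
(no output)
```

View pics/cs.png

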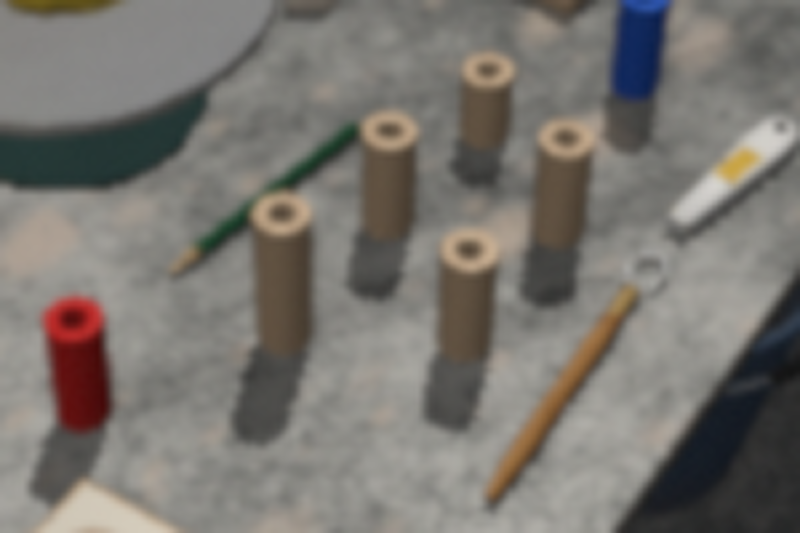

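View pics/ct1.png

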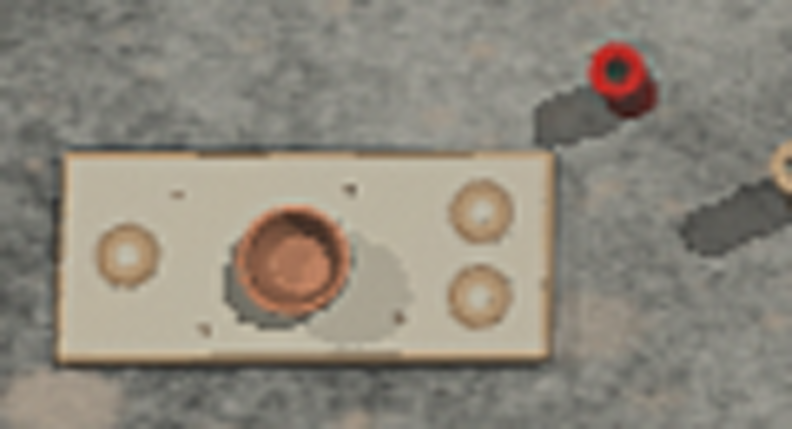

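View pics/ct2.png

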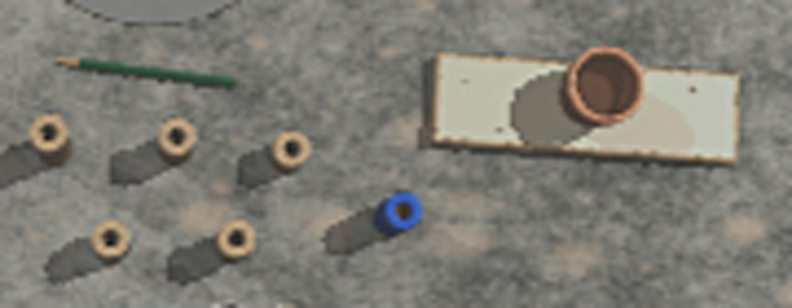

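Close crop: tallest (233,205), B (253,190), short (271,178), D (286,191) and E (268,212) are the rim tops in the scene view. B, D and E look equal, and the next step triangulates their heights. The shelf ring marks in the top view are at about (129,198), (183,192) and (182,205), with the dish at (154,199). The cup rim is at (357,174).

```bash
cat > v.py <<'E'
import cv2,numpy as np
from bench import arm
def cams(): return {n:arm.camera(n) for n in("scene","top")}
def ray(c,uv):
    d=c["R"].T@np.linalg.inv(c["mtx"])@np.array([uv[0],uv[1],1.]); return -c["R"].T@c["t"],d/np.linalg.norm(d)
def plane(c,uv,z):
    o,d=ray(c,uv); return (o+d*(z-o[2])/d[2])
def tri(cs,us,ut):
    P=[c["mtx"]@np.c_[c["R"],c["t"]] for c in(cs,ct)] if 0 else None
    (o1,d1),(o2,d2)=ray(cs[0],us),ray(cs[1],ut)
    s=np.linalg.lstsq(np.c_[d1,-d2],o2-o1,rcond=None)[0]
    a,b=o1+s[0]*d1,o2+s[1]*d2
    return (a+b)/2,np.linalg.norm(a-b)
def blob(img,lo,hi,uv,r,k=6):
    """outer ellipse centre of the HSV-masked blob nearest uv (upsampled k times)"""
    x0,y0=int(uv[0]-r),int(uv[1]-r); w=img[y0:y0+2*r+1,x0:x0+2*r+1]
    w=cv2.resize(w,None,fx=k,fy=k,interpolation=cv2.INTER_CUBIC)
    m=cv2.inRange(cv2.cvtColor(w,cv2.COLOR_BGR2HSV),lo,hi)
    cs=[c for c in cv2.findContours(m,cv2.RETR_EXTERNAL,cv2.CHAIN_APPROX_NONE)[0] if len(c)>5*k]
    if not cs: return None
    c=min(cs,key=lambda c:np.linalg.norm(c.reshape(-1,2).mean(0)-r*k))
    e=cv2.fitEllipse(cv2.convexHull(c)); f=lambda p:(p+.5)/k-.5
    return np.array([x0+f(e[0][0]),y0+f(e[0][1])]),np.array(e[1])/k
E
python3 - <<'E'
from v import *
C=cams();s,t=C["scene"],C["top"];S,T=s["pixels"],t["pixels"]
for n,u,w in (("tall",(233,205),(231,185)),("B",(253,190),(260,186)),("short",(271,178),(286,189)),("D",(286,191),(273,210)),("E",(268,212),(245,210))):
    a=blob(S,(5,30,165),(25,255,255),u,9);b=blob(T,(5,40,140),(25,255,255),w,8)
    print(n,a[0].round(1),a[1].round(1),b[0].round(1),b[1].round(1),*[np.round(x,4) for x in tri((s,t),a[0],b[0])])
for u in((129,198),(183,192),(182.5,205)):
    b=blob(T,(5,65,100),(25,255,255),u,7); print("mark",b[0].round(1),b[1].round(1),plane(t,b[0],.014).round(4))
for u in((192,270),(211,278),(150,336)):
    b=blob(S,(5,65,100),(25,255,255),u,11); print("markS",u,b and (b[0].round(1),b[1].round(1),plane(s,b[0],.014).round(4)))
for n,u,w in(("cup",(297,130),(357,174)),("dish",(180,296),(154,199))):
    a=blob(S,(0,90,60),(14,255,255),u,16);b=blob(T,(0,90,60),(14,255,255),w,14)
    print(n,a[0].round(1),a[1].round(1),b[0].round(1),b[1].round(1),*[np.round(x,4) for x in tri((s,t),a[0],b[0])],plane(t,b[0],.064)[:2].round(4))
for n,im,c,(x0,y0,x1,y1) in(("shelfT",T,t,(112,175,202,222)),("batT",T,t,(310,158,396,198)),("shelfS",S,s,(110,250,240,365)),("batS",S,s,(262,118,332,170))):
    k=4;w=cv2.resize(im[y0:y1,x0:x1],None,fx=k,fy=k,interpolation=cv2.INTER_CUBIC)
    h=cv2.cvtColor(w,cv2.COLOR_BGR2HSV);print(n,h[10,10],h[h.shape[0]//2-20,h.shape[1]//4])
    m=cv2.inRange(h,(8,16,150),(40,110,255))
    m=cv2.morphologyEx(m,cv2.MORPH_OPEN,np.ones((5,5)))
    q=max(cv2.findContours(m,cv2.RETR_EXTERNAL,cv2.CHAIN_APPROX_NONE)[0],key=cv2.contourArea)
    hull=cv2.convexHull(q)
    p=cv2.approxPolyN(hull,4,ensure_convex=True).reshape(-1,2)
    p=(p+.5)/k-.5+[x0,y0]
    W=np.array([plane(c,u,.014) for u in p]);print(p.round(1).tolist());print(W[:,:2].round(4).tolist(),"mean",W.mean(0)[:2].round(4),"sides",np.linalg.norm(W-np.roll(W,-1,0),axis=1).round(4))
E
```

```text
tall [232.7 204.5] [ 7.  10.5] [230.5 184.5] [8.2 9.4] [0.4953 0.0844 0.0771] 0.0011
B [252.7 188.9] [6.3 9.4] [259.8 185.4] [8.2 8.8] [ 0.4967 -0.0023  0.0583] 0.0001
short [271.  177.6] [5.4 8.9] [286.  188.1] [8.  8.7] [ 0.4917 -0.0826  0.0398] 0.0001
D [286.5 190.1] [ 6.5 11.4] [270.6 206.7] [ 9.7 15.8] [ 0.4273 -0.0362  0.0658] 0.0099
E [269.6 210.3] [ 8.5 15.1] [244.7 208.6] [8.3 8.8] [0.4244 0.0416 0.0629] 0.0042
mark [128.8 198.3] [9.4 9.8] [0.4607 0.4004 0.014 ]
mark [182.4 191.7] [9.4 9.7] [0.4822 0.2367 0.014 ]
mark [182.1 204.5] [9.3 9.8] [0.4422 0.2364 0.014 ]
markS (192, 270) (array([196.5, 269.7]), array([10.1, 12.6]), array([0.4827, 0.2367, 0.014 ]))
markS (211, 278) (array([211.5, 278.4]), array([10.5, 12.7]), array([0.4427, 0.2365, 0.014 ]))
markS (150, 336) (array([149.3, 335.9]), array([13.2, 16.2]), array([0.4614, 0.4004, 0.014 ]))
cup [296.3 132.7] [18.7 22.3] [356.8 173.9] [17.4 18.1] [ 0.5373 -0.303   0.0374] 0.0014 [ 0.5329 -0.2949]
dish [179.4 298.8] [23.4 26.1] [153.8 199. ] [16.6 17.3] [0.4566 0.3184 0.034 ] 0.0 [0.4531 0.3106]
shelfT [ 27  18 131] [ 22  3
[... 196 characters left out ...]
0974]
batT [ 30  15 132] [ 29  27 190]
[[384.1, 172.6], [384.1, 190.9], [347.4, 188.4], [363.6, 168.4]]
[[0.5473, -0.3966], [0.489, -0.3941], [0.4961, -0.2782], [0.5604, -0.3318]] mean [ 0.5232 -0.3502] sides [0.0584 0.1161 0.0838 0.0661]
shelfS [ 18  63 122] [ 25  10 149]
[[249.4, 259.9], [156.9, 364.9], [117.6, 336.1], [183.4, 253.4]]
[[0.4035, 0.1526], [0.4128, 0.4319], [0.5095, 0.4329], [0.5343, 0.2189]] mean [0.465  0.3091] sides [0.2795 0.0967 0.2154 0.1466]
batS [ 17  78 124] [ 25  14 107]
[[297.9, 153.1], [286.1, 164.4], [267.4, 155.1], [287.1, 139.1]]
[[0.4977, -0.2456], [0.5004, -0.1811], [0.566, -0.1876], [0.5579, -0.289]] mean [ 0.5305 -0.2258] sides [0.0645 0.066  0.1017 0.0742]
```

Ring marks agree in both views at z = 0.014. The tall, B and short rims triangulate to 77, 58 and 40 mm. D and E need tighter windows, so I'll re-measure those and check the arm poses.

```bash
cat >> v.py <<'E'
from scipy.spatial.transform import Rotation as Ro
def down(a):
    y=np.array([np.cos(a),np.sin(a),0]);z=np.array([0,0,-1.]);q=Ro.from_matrix(np.c_[np.cross(y,z),y,z]).as_quat(); return q[[3,0,1,2]]
E
python3 - <<'E'
from v import *
C=cams();s,t=C["scene"],C["top"];S,T=s["pixels"],t["pixels"]
for n,u,w in (("B",(253,190),(260,186)),("D",(285.5,190),(273,209)),("E",(267.5,211.5),(245,209))):
    a=blob(S,(5,30,175),(25,255,255),u,7);b=blob(T,(5,40,150),(25,255,255),w,5)
    print(n,a[0].round(1),a[1].round(1),b[0].round(1),b[1].round(1),*[np.round(x,4) for x in tri((s,t),a[0],b[0])],plane(t,b[0],.06).round(4),plane(s,a[0],.06).round(4))
for nm,p in(("E",(.424,.042,.02)),("m1",(.461,.4,.035)),("m2",(.4425,.2365,.035)),("bat",(.52,-.3,.003)),("batp",(.4617,.3185,.08))):
    for a in (0,np.pi/2,np.pi,-np.pi/2):
        j=arm.ik(p,down(a)); print(nm,round(a,2),None if j is None else np.round(j,2))
E
```

```text
B [252.7 189. ] [5.6 8.8] [259.9 185.4] [7.9 8.5] [ 0.4968 -0.0024  0.058 ] 0.0001 [ 0.4965 -0.0024  0.06  ] [ 0.4956 -0.0006  0.06  ]
D [283.5 190.5] [4.3 4.7] [272.4 207.8] [ 8.5 11.5] [ 0.4305 -0.0396  0.0587] 0.002 [ 0.4295 -0.0399  0.06  ] [ 0.4308 -0.038   0.06  ]
E [268.2 211.1] [ 7.2 11.2] [244.7 208.5] [8.2 8.9] [0.4261 0.0421 0.0594] 0.0015 [0.4267 0.0424 0.06  ] [0.4251 0.0424 0.06  ]
E 0 [ 0.48  0.34 -0.72  0.   -0.51  2.66]
E 1.57 [ 0.48  0.34 -0.72 -0.   -0.51 -2.05]
E 3.14 [ 0.48  0.34 -0.72  0.   -0.51 -0.48]
E -1.57 [ 0.48  0.34 -0.72  0.   -0.51  1.09]
m1 0 [ 0.98  0.55 -0.25  0.   -0.77  2.16]
m1 1.57 [ 0.98  0.55 -0.25  0.   -0.77 -2.55]
m1 3.14 [ 0.98  0.55 -0.25  0.   -0.77 -0.98]
m1 -1.57 [ 0.98  0.55 -0.25  0.   -0.77  0.59]
m2 0 [ 0.81  0.41 -0.52  0.   -0.64  2.33]
m2 1.57 [ 0.81  0.41 -0.52 -0.   -0.64 -2.39]
m2 3.14 [ 0.81  0.41 -0.52  0.   -0.64 -0.81]
m2 -1.57 [ 0.81  0.41 -0.52  0.   -0.64  0.76]
bat 0 [-0.25  0.58 -0.3   0.   -0.69 -2.89]
bat 1.57 [-0.25  0.58 -0.3   0.   -0.69 -1.32]
bat 3.14 [-0.25  0.58 -0.3   0.   -0.69  0.25]
bat -1.57 [-0.25  0.58 -0.3   0.   -0.69  1.82]
batp 0 [ 0.89  0.42 -0.34  0.   -0.81  2.25]
batp 1.57 [ 0.89  0.42 -0.34  0.   -0.81 -2.46]
batp 3.14 [ 0.89  0.42 -0.34  0.   -0.81 -0.89]
batp -1.57 [ 0.89  0.42 -0.34  0.   -0.81  0.68]
```

E, B and D all measure about 58–59 mm, so they are the three equal props. I'll grasp E, place it on the +y mark, and check.

```bash
cat >> v.py <<'E'
G=.040-arm.grip_point_offset   # TCP height above a prop's underside
def pickplace(src,dst,q=down(-np.pi/2)):
    arm.move_gripper(.55)
    arm.move_to([*src,.16],q); arm.servo_line([*src,.10],v=.2)
    if arm.servo_line([*src,G],v=.08,max_force=8): print("touch on way down",arm.get_state()["ee_pos"])
    arm.move_gripper(0); st=arm.get_state(); print("grip",st["grip_width"],st["grip_force"])
    arm.servo_line([*src,.12],v=.15); arm.move_to([*dst,.14],q)
    arm.servo_line([*dst,.014+G+.008],v=.12)
    hit=arm.servo_line([*dst,.014+G-.003],v=.02,max_force=5); st=arm.get_state(); print("placed",hit,st["ee_pos"].round(4),st["force"].round(1))
    arm.move_gripper(.55); arm.servo_line([*dst,.16],v=.2); print("clock",arm.get_state()["clock"])
E
python3 - <<'E'
from v import *
pickplace((.426,.042),(.461,.4004))
arm.move_to([.43,-.04,.16],down(-np.pi/2))
C=cams();s,t=C["scene"],C["top"];S,T=s["pixels"],t["pixels"]
us=s["mtx"]@(s["R"]@[.461,.4,.074]+s["t"]);us=us[:2]/us[2];ut=t["mtx"]@(t["R"]@[.461,.4,.074]+t["t"]);ut=ut[:2]/ut[2];print(us,ut)
im=np.hstack([cv2.resize(I[int(u[1])-30:int(u[1])+30,int(u[0])-30:int(u[0])+30],(400,400),interpolation=cv2.INTER_CUBIC) for I,u in((S,us),(T,ut))]);cv2.imwrite("pics/p1.png",im)
for I,c,u in((S,s,us),(T,t,ut)):
    b=blob(I,(5,30,165),(25,255,255),u,9); print(b, plane(c,b[0],.074).round(4))
E
```

```text
grip 0.28909919015904983 29.998921919614077
placed True [0.4611 0.4006 0.0355] [-0.5 -0.1  3.7]
clock 10.7667
[143.94678888 319.29435301] [122.25776075 195.71798352]
(array([143.48638407, 318.3318545 ]), array([15.15271123, 27.17196401])) [0.463  0.3991 0.074 ]
(array([124.81875738, 190.95185852]), array([14.00473531, 18.42609533])) [0.4751 0.3933 0.074 ]
```

View pics/p1.png

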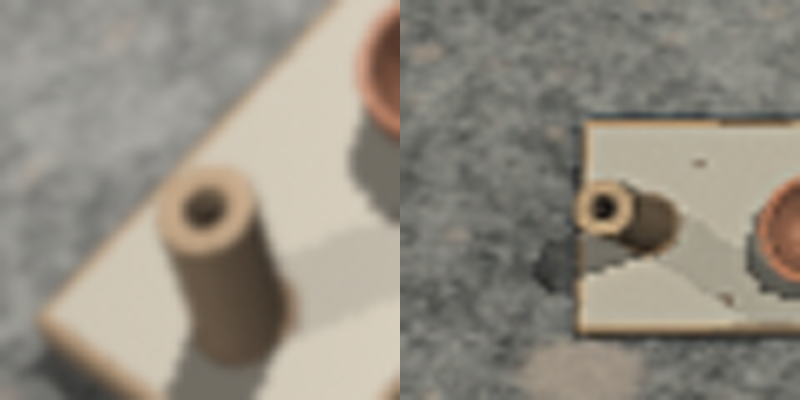

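The prop stands on the +y mark. Its bore centres, scene (143.5,319.7) and top (122.1,195.7), are within 0.5 px of the projected target, so there is no camera-to-arm bias. Next are D and B, then a check of all three.

Run:
```python
from v import *
pickplace((.427,-.0415),(.4425,.2365))
pickplace((.4967,-.0024),(.4825,.2367))
arm.move_to([.53,-.30,.2],down(-np.pi/2)); arm.move_to([.35,-.05,.3],down(-np.pi/2))
C=cams();s,t=C["scene"],C["top"];S,T=s["pixels"],t["pixels"];cv2.imwrite("pics/s2.png",S);cv2.imwrite("pics/t2.png",T)
for P in((.461,.4,.074),(.4425,.2365,.074),(.4825,.2367,.074)):
    for c in(s,t):
        u=c["mtx"]@(c["R"]@P+c["t"]);print(u[:2]/u[2])
a=cv2.resize(S[240:365,105:255],(500,417),interpolation=cv2.INTER_CUBIC);b=cv2.resize(T[170:220,112:202],(300,167),interpolation=cv2.INTER_CUBIC)
im=np.zeros((417,800,3),np.uint8);im[:,:500]=a;im[:167,500:]=b
im[180:380,500:]=cv2.resize(T[150:220,300:405],(300,200),interpolation=cv2.INTER_CUBIC);cv2.imwrite("pics/p2.png",im)
```

```text
grip 0.29399765380367726 29.99515222851187
placed True [0.4426 0.2367 0.0354] [-0.6 -0.2  4. ]
clock 19.8583
grip 0.2913250900697566 29.998359619639814
placed True [0.4827 0.2369 0.0354] [-0.1  0.3  3.6]
clock 27.8083
[143.94678888 319.29435301]
[122.25776075 195.71798352]
[209.94251165 260.88394364]
[178.27495021 202.3451706 ]
[194.15747763 252.02107038]
[178.66755939 188.80960616]
```

View pics/p2.png

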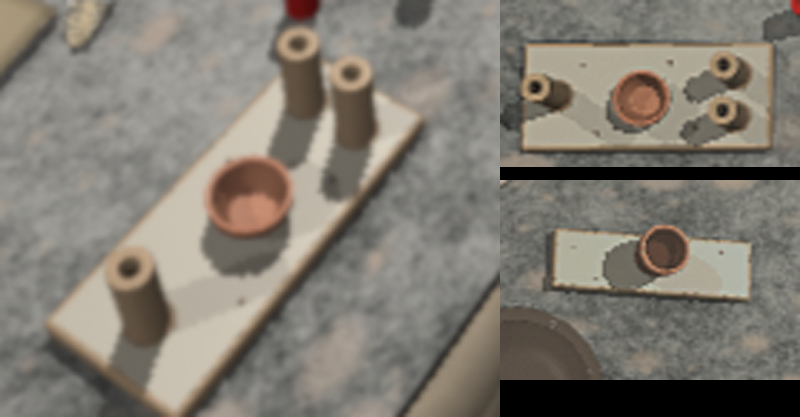

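All three props are on their marks, with bores within about 1 px of target in both views. The cup rim in the top view is at about (357,174). Next I'll check the cup rim height in the scene view, set the cup on free bench, and measure the bare bat.

Run:
```python
from v import *
s=arm.camera("scene");S=s["pixels"];c=np.array([.5329,-.2949])
m=cv2.inRange(cv2.cvtColor(S,cv2.COLOR_BGR2HSV),(0,90,60),(14,255,255))[112:155,280:316]
x,y,w,h=cv2.boundingRect(max(cv2.findContours(m,0,1)[0],key=cv2.contourArea));print("seen",x+280,x+w-1+280,"top",y+112,"bottom",y+h-1+112)
th=np.linspace(0,6.28,60)
def pr(z,r): 
    P=s["R"]@np.c_[c[0]+r*np.cos(th),c[1]+r*np.sin(th),0*th+z].T+s["t"][:,None];p=s["mtx"]@P;return p[:2]/p[2]
p=pr(.064,.027);print("pred rim",p[0].min(),p[0].max(),"top",p[1].min(),"foot bottom",pr(.014,.0195)[1].max())
q=down(-np.pi/2);d=(.435,0.)
arm.move_gripper(1);arm.move_to([*c,.16],q)
print(arm.servo_line([*c,.030],v=.1,max_force=8))
arm.move_gripper(0);st=arm.get_state();print("grip",st["grip_width"]*87,st["grip_force"])
arm.servo_line([*c,.14],v=.12);print(arm.get_state()["grip_width"]*87);arm.move_to([*d,.14],q);arm.servo_line([*d,.03],v=.12)
print(arm.servo_line([*d,.010],v=.02,max_force=4),arm.get_state()["ee_pos"].round(4))
arm.move_gripper(1);arm.servo_line([*d,.2],v=.2)
arm.move_to([.35,-.05,.3],q)
C=cams();S,T=C["scene"]["pixels"],C["top"]["pixels"];t=C["top"];cv2.imwrite("pics/s3.png",S);cv2.imwrite("pics/t3.png",T)
k=6;x0,y0,x1,y1=312,160,394,198
for lo,I,cc,(x0,y0,x1,y1) in(((18,18,160),T,t,(312,160,394,198)),((8,20,120),T,t,(312,160,394,198)),((8,20,110),S,C["scene"],(262,118,332,170))):
    w=cv2.resize(I[y0:y1,x0:x1],None,fx=k,fy=k,interpolation=cv2.INTER_CUBIC)
    m=cv2.inRange(cv2.cvtColor(w,cv2.COLOR_BGR2HSV),lo,(40,140,255));m=cv2.morphologyEx(m,cv2.MORPH_OPEN,np.ones((7,7)));
    g=max(cv2.findContours(m,0,1)[0],key=cv2.contourArea)
    p=(cv2.approxPolyN(cv2.convexHull(g),4,ensure_convex=True).reshape(-1,2)+.5)/k-.5+[x0,y0]
    W=np.array([plane(cc,u,.014) for u in p])[:,:2];print(p.round(1).tolist(),W.round(4).tolist(),W.mean(0).round(4),np.linalg.norm(W-np.roll(W,-1,0),axis=1).round(4))
im=np.hstack([cv2.resize(T[155:205,310:395],None,fx=4.7,fy=8,interpolation=cv2.INTER_CUBIC)[:400,:400],cv2.resize(S[110:210,255:355],(400,400),interpolation=cv2.INTER_CUBIC)]);cv2.imwrite("pics/p3.png",im)
print(arm.get_state()["clock"])
```

```text
seen 288 305 top 124 bottom 143
pred rim 287.6274469403478 306.11187459491623 top 121.82368337089582 foot bottom 144.73161734898116
False
grip 52.456379959370445 29.77186915521571
51.90198293241294
True [ 0.4349 -0.      0.016 ]
[[375.2, 170.8], [389.6, 191.1], [318.6, 186.1], [319.4, 167.1]] [[0.5531, -0.3686], [0.4884, -0.4113], [0.5027, -0.1876], [0.5635, -0.1914]] [ 0.5269 -0.2897] [0.0775 0.2242 0.0608 0.1775]
[[387.6, 170.6], [388.1, 191.6], [317.8, 186.8], [318.8, 165.9]] [[0.5539, -0.408], [0.4868, -0.4065], [0.5006, -0.1849], [0.5672, -0.1894]] [ 0.5271 -0.2972] [0.0672 0.222  0.0667 0.219 ]
[[326.6, 129.1], [286.1, 165.2], [265.2, 156.2], [306.6, 121.1]] [[0.482, -0.4064], [0.4985, -0.1776], [0.5683, -0.1797], [0.5551, -0.4117]] [ 0.526  -0.2939] [0.2293 0.0698 0.2324 0.0734]
42.1583
```

View pics/p3.png

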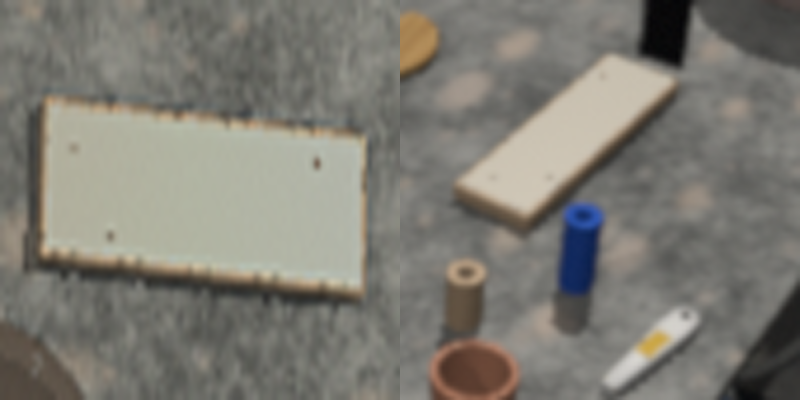

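In the top view the bat measures 220×67 mm, centred at (0.527,−0.297) with yaw −3.5°. The cup stands on the bench at scene (373/4+…, bottom of crop), clear of its neighbours. Next I'll triangulate the bat's top height, then move the bat.

Run:
```python
from v import *
C=cams();cc=(C["scene"],C["top"])
for us,ut in(((306.5,123.3),(387.6,170.6)),((285.8,163.3),(317.8,186.2))): print(*[np.round(x,4) for x in tri(cc,us,ut)])
c=(.527,-.297);d=(.4618,.3185);q0=down(np.pi-.0614);q1=down(np.pi+.0085)
arm.move_gripper(1);arm.move_to([*c,.12],q0);arm.servo_line([*c,.03],v=.15)
print("touch",arm.servo_line([*c,.003],v=.03,max_force=8),arm.get_state()["ee_pos"].round(4))
arm.move_gripper(0);st=arm.get_state();print("grip",st["grip_width"]*87,st["grip_force"],st["ee_pos"].round(4))
arm.servo_line([*c,.25],v=.12);st=arm.get_state();print(st["force"].round(1),st["wrist_torque"].round(2),st["grip_width"]*87)
arm.move_to([*d,.25],q1);arm.servo_line([*d,.095],v=.12);arm.pause(.3)
C=cams();cv2.imwrite("pics/s4.png",C["scene"]["pixels"]);cv2.imwrite("pics/t4.png",C["top"]["pixels"])
S=C["scene"]["pixels"];cv2.imwrite("pics/p4.png",cv2.resize(S[200:360,80:280],(800,600),interpolation=cv2.INTER_CUBIC));print(arm.get_state()["clock"])
```

```text
[ 0.5549 -0.4112  0.0061] 0.0012
[ 0.5029 -0.1849  0.0141] 0.0012
touch False [ 0.5272 -0.2971  0.0032]
grip 65.4605396934583 29.999735355377197 [ 0.5268 -0.297   0.0031]
[ 0.2 -0.9 -3.5] [-0.03  0.08 -0.01] 65.68973756922752
52.3833
```

View pics/p4.png

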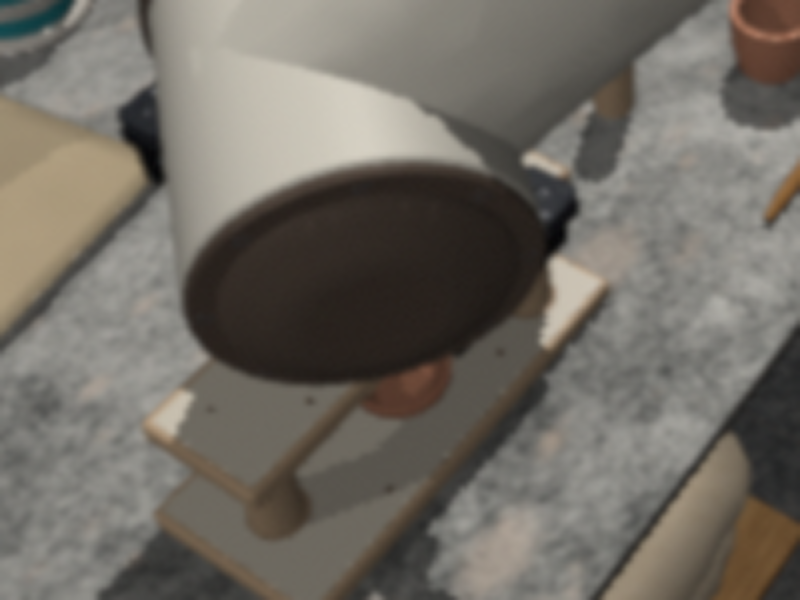

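The bat hangs level in the grip above the props. The +y end corners of its top are at crop (147,428) and (252,492). Next I'll convert those to check the lengthwise centring, then lower it.

Run:
```python
from v import *
C=cams();s=C["scene"]
for p in((147,427),(252,491)): print(plane(s,(80+p[0]/4-.5,200+p[1]/3.75-.5),.106).round(4))
# expected
for x,y in((.033,.11),(-.033,.11)): print(.4618+x-.0085*y,.3185+y+.0085*x)
```

```text
[0.4898 0.4276 0.106 ]
[0.4317 0.4253 0.106 ]
0.493865 0.4287805
0.42786499999999994 0.4282195
```

Run:
```python
from v import *
d=(.4618,.3195);q=down(-np.pi/2)
arm.servo_line([*d,.085],v=.05)
print(arm.servo_line([*d,.073],v=.015,max_force=5)); st=arm.get_state();print(st["ee_pos"].round(4),st["force"].round(1))
arm.pause(.2);arm.move_gripper(1);arm.servo_line([*d,.2],v=.1);arm.move_to([.38,0,.25],q)
C=cams();S,T=C["scene"]["pixels"],C["top"]["pixels"];cv2.imwrite("pics/s5.png",S);cv2.imwrite("pics/t5.png",T)
print(arm.get_state()["clock"])
for c in(C["top"],C["scene"]):
  for x,y in((.033,.11),(-.033,.11),(-.033,-.11),(.033,-.11)):
    u=c["mtx"]@(c["R"]@[.4618+x-.0085*y,.3185+y+.0085*x,.088]+c["t"]);u=u[:2]/u[2];print(u.round(1))
im=np.zeros((560,800,3),np.uint8)
im[:,:440]=cv2.resize(S[230:370,110:220],(440,560),interpolation=cv2.INTER_CUBIC);im[:240,440:]=cv2.resize(T[165:225,105:195],(360,240),interpolation=cv2.INTER_CUBIC);cv2.imwrite("pics/p5.png",im)
```

```text
True
[0.4618 0.3195 0.077 ] [-0.7 -0.2  5.2]
57.5583
[111.2 183.8]
[110.  206.5]
[187.  206.3]
[187.5 183.7]
[116.4 318.2]
[144.8 338.4]
[223.4 249.9]
[197.2 235.9]
```

View pics/p5.png

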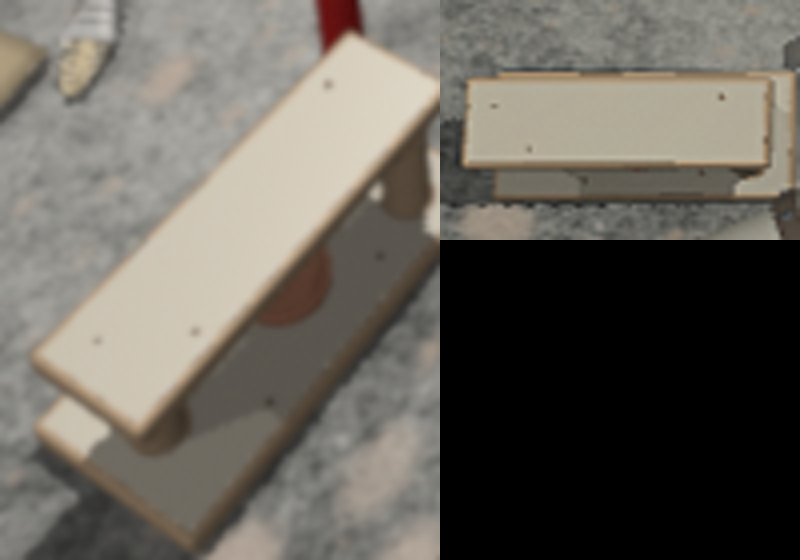

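The bat lies level, with its corners at top (111.3,184.3), (110.3,205.8), (186.5,205.3) and (187,184.3), within 1 px of the target. Next the cup goes back on it.

Run:
```python
from v import *
q=down(-np.pi/2);arm.move_to([.38,-.25,.25],q)
t=arm.camera("top");u=t["mtx"]@(t["R"]@[.435,0,.05]+t["t"]);u=u[:2]/u[2]
b=blob(t["pixels"],(0,90,60),(14,255,255),u,13);p=plane(t,b[0],.05);print(u,b,p.round(4))
ex=np.clip(p[0]-.435,-.003,.003); c=(.435,0.);d=(.4615-ex,.3185)
arm.move_to([*c,.16],q);print(arm.servo_line([*c,.016],v=.1,max_force=8))
arm.move_gripper(0);st=arm.get_state();print("grip",st["grip_width"]*87,st["grip_force"])
arm.servo_line([*c,.2],v=.15);arm.move_to([*d,.2],q);arm.servo_line([*d,.114],v=.1)
print(arm.servo_line([*d,.100],v=.015,max_force=3),arm.get_state()["ee_pos"].round(4),arm.get_state()["force"].round(1))
arm.pause(.2);arm.move_gripper(1);arm.servo_line([*d,.22],v=.1);arm.move_to([.38,-.1,.25],q);arm.pause(.3)
C=cams();S,T=C["scene"]["pixels"],C["top"]["pixels"]
u=C["top"]["mtx"]@(C["top"]["R"]@[.4615,.3185,.138]+C["top"]["t"]);u=u[:2]/u[2];b=blob(T,(0,90,60),(14,255,255),u,13);print(u,b,plane(C["top"],b[0],.138))
im=np.zeros((560,800,3),np.uint8)
im[:,:440]=cv2.resize(S[210:370,110:236],(440,560),interpolation=cv2.INTER_CUBIC);im[:240,440:]=cv2.resize(T[165:225,105:195],(360,240),interpolation=cv2.INTER_CUBIC);im[250:520,440:]=cv2.resize(T[150:240,190:310],(360,270));cv2.imwrite("pics/p6.png",im);print(arm.get_state()["clock"])
```

```text
[258.9294761  206.15614813] (array([258.66948318, 206.03930918]), array([17.48395665, 17.6355896 ])) [0.4353 0.0008 0.05  ]
False
grip 52.47377843344638 29.77075892342782
True [0.4611 0.3184 0.104 ] [-0.8 -0.2  3.5]
[144.10735791 192.80557446] (array([144.79942576, 193.04584503]), array([19.56388982, 21.19463094])) [0.46084467 0.31657598 0.138     ]
70.5667
```

View pics/p6.png

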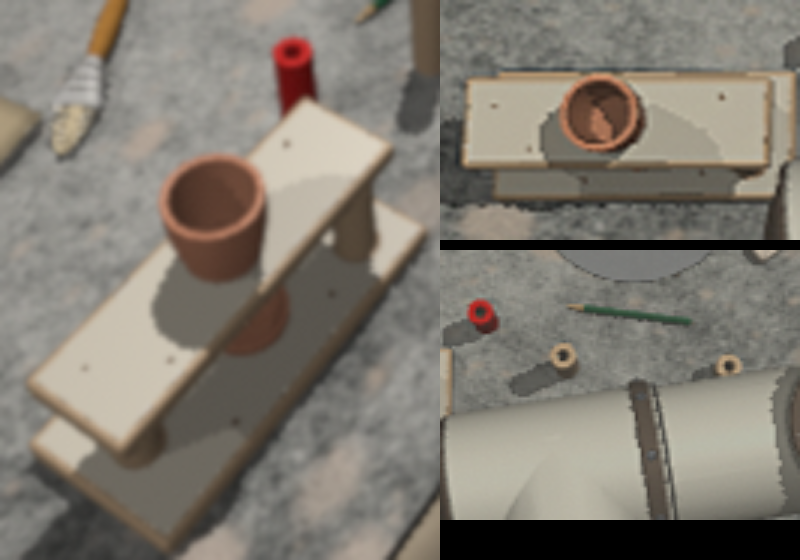

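The cup stands upright in the middle of the level bat, with its rim in the top view at (144.8,193.0) against a target of (144.1,192.8). The props and dish are in place, and the tall and short props have not moved. The gripper is clear of everything.

```bash
python3 -c "
from bench import arm
print(arm.sign_off())"
```

```text
the job is handed in; nothing more can be done
None
```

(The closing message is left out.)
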